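# Start the fume extractor from the bench control box

## Task

Start the fume extractor: with a fingertip, push the clear guard fully back (away from the front of the box) to uncover the green button, gently press that button right in, then let it come back up and withdraw, leaving the guard open. Do not touch the red, yellow or blue buttons, and leave the screwdriver, glue bottle and tape where they are. Push only; nothing is to be gripped or lifted.

Things in the scene. Friction and masses are not known exactly. Their poses are not given: they have to be found in the camera images.
- console: Grey control box with a black top, fixed to the bench. 190 mm front to back (x), 360 mm long (y), 50 mm high. Origin on the bench level, 75 mm behind the front face and halfway along y; x points from the front (robot's side) to the back, z up. The four buttons lie along its y axis at y = -120, -40, 40, 120 mm, x = 0
- green_base: The green push button, the one under the clear guard: its round grey housing is 46 mm across and 12 mm high, its cap 30 mm across and 8 mm travel; the cap's top is 24 mm above the origin. Origin: centre of the housing's underside, on the control box's top, 50 mm above the bench; x points to the back of the box. Buttons stand in a row, 80 mm apart, in any order
- green_top (a point): Centre of the top of the green button's cap, 74 mm above the bench when it is not pressed; it goes down with the cap
- green (a joint): How far the green button is pressed, m: 0 up, 0.008 right in. Its spring takes about 1.5 N to start and 5 N right in, and brings it back up
- red_base: The red push button, not to be touched: its round grey housing is 46 mm across and 12 mm high, its cap 30 mm across and 8 mm travel; the cap's top is 24 mm above the origin. Origin: centre of the housing's underside, on the control box's top, 50 mm above the bench; x points to the back of the box. Buttons stand in a row, 80 mm apart, in any order
- yellow_base: The yellow push button, not to be touched: its round grey housing is 46 mm across and 12 mm high, its cap 30 mm across and 8 mm travel; the cap's top is 24 mm above the origin. Origin: centre of the housing's underside, on the control box's top, 50 mm above the bench; x points to the back of the box. Buttons stand in a row, 80 mm apart, in any order
- blue_base: The blue push button, not to be touched: its round grey housing is 46 mm across and 12 mm high, its cap 30 mm across and 8 mm travel; the cap's top is 24 mm above the origin. Origin: centre of the housing's underside, on the control box's top, 50 mm above the bench; x points to the back of the box. Buttons stand in a row, 80 mm apart, in any order
- guard (a joint): How far the clear guard has been slid back, m: 0 (fully over the green button) to 0.058 (fully back, at its stop). It starts at 0 to 0.012, slides along the console's +x with about 1.2 N of friction and stays where it is left
- guard_tab (a point): Middle of the top edge of the front face of the guard's orange tab (112 mm above the bench); moves with the guard. The tab is an upright plate 50 mm wide (y), 7 mm thick (x), standing 26 mm above the clear roof. At joint 0 its front face is 24 mm in front of (-x of) the green button's centre, fully back 34 mm behind it
- rails: The two fixed thin rails the guard runs on. Origin and axes as the green button's. The guard is a clear inverted channel 48 mm long (x), 60 mm wide (y), open in front; its roof, 4 mm thick, has its top 86 mm above the bench and its underside 8 mm above the green cap; the tab's front face is flush with the roof's front edge
- screwdriver: Loose screwdriver with a red handle, 200 mm long, 26 mm thick, lying at the +y end of the control box. Origin under its middle, x towards its tip
- glue: Loose white glue bottle with a blue label and a red cap, 48 mm across and 100 mm high, upright behind the control box. Origin at the centre of its underside
- tape: Loose yellow roll of tape lying flat, 90 mm across, 25 mm high, at the -y end of the control box. Origin at the centre of its underside

How it is judged:
On the way, in this order (a step that is already met when the one before it is completed fails the run):
1. the guard is pushed fully back while the green button is still up (value of joint guard above 0.05 m and value of joint green below 0.002 m), for 0.1 s.
2. the green button is pressed right in, with the guard open (value of joint green above 0.006 m and value of joint guard above 0.05 m), for 0.05 s.
At the end, for the whole second after the job is handed in: Guard slid back at least 50 of its 58 mm and left there, green button back up (within 2 mm) after having been pressed at least 6 of its 8 mm; screwdriver, glue bottle and tape within 15 mm of where they stood (all of step 1 and distance of each of screwdriver, glue, tape from where it was at the start of the episode below 0.015 m); the robot touches nothing.
It fails at once if the guard's tab is pinched between the fingers instead of pushed ((contact force between the fingers and guard_c3 above 0.5 N and contact force between the fingers and guard_c4 above 0.5 N) or (contact force between the fingers and guard_c5 above 0.5 N and contact force between the fingers and guard_c6 above 0.5 N)).
It fails at once if the green button is pressed with more than 25 N (contact force between any of the fingers, the arm and green_base above 25 N).
It fails at once if the red, yellow or blue button is touched (contact force between any of the fingers, the arm and red_base above 0.5 N or contact force between any of the fingers, the arm and yellow_base above 0.5 N or contact force between any of the fingers, the arm and blue_base above 0.5 N).
It fails at once if the screwdriver, glue bottle or tape is shifted or lifted (distance of any of screwdriver, glue, tape from where it was at the start of the episode above 0.015 m).
It also fails if it takes over 38 s, if anything falls off the work surface, if the arm or the gripper's body presses on something with over 40 N, if the wrist force passes 120 N, or if a joint passes its speed limit or range.

## Robot

A 6-joint arm with a two-finger parallel gripper is mounted at the origin on the work surface. World frame = base frame: x ahead of the robot, y to its left, z up, the work surface at z = 0. Lengths are in m, angles in rad, forces in N, time in s.
With the tool pointing down it reaches from about 0.35 to 0.875 m from the base axis. Payload 4.2 kg.
Tool frame: the origin (TCP) lies on the centre line of the jaws, within the pads' length; the fingertips stand 17 mm ahead of it and the grasp point (between the pads) lies 2 mm behind it; z points along the fingers, y is the line along which they close (so a half turn about z gives the same grasp; the last joint's range is limited). The gripper opens to 85 mm and grips with 20 to 120 N. Pads are 22 mm wide; open, the fingers measure 114 mm over their backs; the gripper's body (76 mm by 85 mm) begins 54 mm behind the grasp point. The pads swing forward as they close: fully open they stand 13 mm farther back than shut.
Start: joints at [1.415, 0.385, 0.008, 0, -1.194, -0.259], TCP at [0.252, 0.572, 0.221] pointing down, gripper open.
Joint ranges: [-3.14, 3.14], [-1.21, 2.06], [-1.07, 1.41], [-3.16, 2.05], [-2.99, -0.16], [-3.1, 3.1]. Speed limits (rad/s): [2.79, 2.79, 3.14, 3.14, 3.14, 3.14].

## Interface

Orientations are given as a 3x3 rotation matrix whose columns are the frame's x, y, z axes.
In Python, from rig import env gives the robot as it stands. The module is installed in compiled form; this text tells all that it offers.
- The arm moves only by the tool jog_arm, never from a script. Its argument "targets" is a list of rows, each an object with "delta_pos": the shift along the tool's x, y, z in m, a list of three; "turn": the turn about the tool's z in rad. A call has 1 to 8 rows; each row shifts and turns the commanded pose from where the row before left it, along the tool's axes as they then stand; what a row does not reach is not made up. A row lasts 1/12 s, in which the tool goes at most 41.7 mm and 7.16 degrees, less where a joint would pass 70% of its speed; a pose out of reach is approached as far as the arm can. A call with a gripper value outside its range is refused whole. "fingers" is the opening, from 0 (shut) to 1 (fully open), set as the call begins (left out, the last holds). The fingers move at their own pace and stop on an object; "squeeze" is the grip in N (left out, the last holds). Time passes only in rows, so rows that do not move let the fingers close. It gives the time, the measured TCP pose, the force, the opening and the grip force at its end, in the units of the state.
- env.read_state(): the state, without advancing time (a new reading comes with each control period).
- env.grab_frame(name): name is "side" or "top"; returns (picture, depth): 384x512x3 uint8, blue, green, red; 384x512 float32, m along the optical axis (not along the pixel's ray), 0 where there is no reading.
- env.calibration(name): a dict with "camera_matrix" (3x3 intrinsics, pixels), "R" (3x3) and "t" (3): a world point X has camera coordinates R X + t. Camera axes: x right, y down, z forward; pixel columns grow to the right and rows downward; lengths in m; the calibration is good to about 2 mm. A picture is of the moment at which its call begins. calibration takes no time and is no camera call.
- env.close_job(): hands the job in; it is judged then, once.
The state is a dict: "time": time; "joints": joint angles; "joint_velocities": joint speeds; "joint_torque": joint torques, N m; "position": TCP position; "tool_rot": TCP orientation; "contact_force": force on the tool from outside, world axes, zero at the start; "wrist_torque": the same for the moment, N m; "finger_gap": finger opening in m; "grasp_force": force on a finger pad.
Only numpy, scipy, OpenCV 4.12 (cv2) and the standard library are available. Lean on these libraries where they do the work, as an engineer would, in place of code of your own. Each camera call takes 0.05 s, during which the arm holds its last target. There are 200 camera calls.

## Working session

There is one attempt and no reset: what is moved stays moved. The work goes in short steps, Python scripts to look and compute and a tool call to move; the robot and the scene stay as the last step left them, time stands still between calls to the robot, and variables do not carry over. Pictures are saved under pics/ and viewed, at most 10 in all, crops included, and the job is handed in when it is done.

Besides the shell and the picture viewer there is one more tool, called as name([rows], argument=value, ...), one row to a line, values as JSON. jog_arm: Moves the arm, as the interface text tells. Its arguments: {"type":"object","properties":{"targets":{"type":"array","items":{"type":"object","properties":{"delta_pos":{"type":"array","items":{"type":"number"}},"turn":{"type":"number"}}}},"fingers":{"type":"number"},"squeeze":{"type":"number"}},"required":["targets"]}

```bash
mkdir -p pics; python3 - <<'E'
from rig import env
import cv2,numpy as np
s=env.read_state();print(s['time'],s['position'],s['tool_rot'],s['finger_gap'])
for n in("top","side"):
    p,d=env.grab_frame(n);cv2.imwrite(f"pics/{n}0.png",p);np.save(n+"_d.npy",d);np.save(n+"_p.npy",p)
E
```

```text
0.0 [0.25162286 0.57144529 0.2197388 ] [[ 9.15125226e-01 -4.03168950e-01 -7.86447286e-04]
 [-4.03169708e-01 -9.15123049e-01 -1.99779953e-03]
 [ 8.57547006e-05  2.14530847e-03 -9.99997695e-01]] 0.08535087777566382
```

View pics/top0.png

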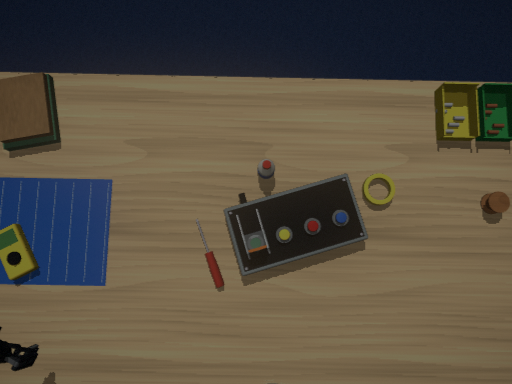

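View pics/side0.png

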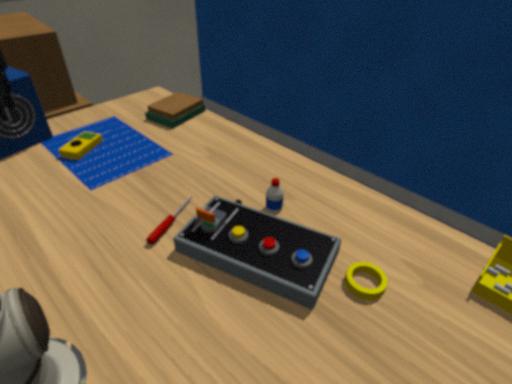

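The top view shows green under the guard at about (256,240), with yellow (284,234), red (313,226) and blue (341,217). The orange tab is at about (257,249), and the front of the box faces down in the image. Next I'll measure the caps and tab by colour.

```bash
cat > h.py <<'E'
from rig import env
import cv2,numpy as np
def onplane(n,u,v,z):
    c=env.calibration(n);K,R,t=[np.array(c[k],float) for k in("camera_matrix","R","t")]
    o=-R.T@t.ravel();r=R.T@np.linalg.solve(K,[u,v,1]);return o+r*(z-o[2])/r[2]
def proj(n,X):
    c=env.calibration(n);K,R,t=[np.array(c[k],float) for k in("camera_matrix","R","t")]
    q=K@(R@np.array(X)+t.ravel());return q[:2]/q[2]
def blob(p,box,h0,h1,smin=130,vmin=60):
    x0,y0,x1,y1=box;h=cv2.cvtColor(p,cv2.COLOR_BGR2HSV)[y0:y1,x0:x1]
    H=h[...,0].astype(int);m=((H>=h0)&(H<=h1)) if h0<=h1 else ((H>=h0)|(H<=h1))
    m&=(h[...,1]>smin)&(h[...,2]>vmin);v,u=np.nonzero(m);return u.mean()+x0,v.mean()+y0,len(u),(u.min()+x0,u.max()+x0,v.min()+y0,v.max()+y0)
E
python3 - <<'E'
from h import *
for n,B in(("top",dict(y=((272,222,296,246),20,35),r=((301,215,325,238),170,8),b=((329,206,353,229),105,130),o=((240,240,272,258),3,18),g=((240,228,272,250),40,85))),
 ("side",dict(y=((226,222,250,246),20,35),r=((257,232,281,256),170,8),b=((290,245,314,270),105,130),o=((190,203,220,224),3,18),g=((195,212,222,236),40,85)))):
    p=np.load(n+"_p.npy");c=[]
    for k,(box,a,b) in B.items():
        try:
            u,v,N,e=blob(p,box,a,b);z=.099 if k=="o" else .07 if k!="g" else .074
            w=onplane(n,u,v,z);print(n,k,round(u,1),round(v,1),N,e,w.round(4))
            if k in"yrb":c.append(w)
        except Exception as x:print(n,k,x)
    c=np.array(c);d=(c[2]-c[0])/2;print("pitch",np.linalg.norm(d),"green",c.mean(0)-2*d,"yaw",np.arctan2(-d[1],-d[0])-np.pi/2)
a=cv2.resize(np.load("top_p.npy")[180:280,200:300],(600,600),interpolation=cv2.INTER_CUBIC)
b=cv2.resize(np.load("side_p.npy")[185:260,165:265],(800,600),interpolation=cv2.INTER_CUBIC)
cv2.imwrite("pics/crop1.png",np.hstack([cv2.resize(a,(400,400)),cv2.resize(b,(400,300))] if 0 else [cv2.resize(a,(400,400)),cv2.copyMakeBorder(cv2.resize(b,(400,300)),0,100,0,0,0)]))
E
```

```text
top y 284.1 234.1 94 (np.int64(279), np.int64(289), np.int64(229), np.int64(239)) [ 0.4968 -0.0222  0.07  ]
top r 312.4 225.5 89 (np.int64(307), np.int64(317), np.int64(221), np.int64(230)) [ 0.5211 -0.0982  0.07  ]
top b 340.6 217.2 84 (np.int64(336), np.int64(345), np.int64(212), np.int64(222)) [ 0.5448 -0.1741  0.07  ]
top o 257.4 248.6 52 (np.int64(249), np.int64(266), np.int64(245), np.int64(252)) [0.457  0.0484 0.099 ]
top g zero-size array to reduction operation minimum which has no identity
pitch 0.07963035307711412 green [0.47296469 0.05369259 0.07      ] yaw 0.3058090093258794
side y 237.9 230.7 143 (np.int64(232), np.int64(244), np.int64(225), np.int64(237)) [ 0.4975 -0.0221  0.07  ]
side r 268.8 242.2 142 (np.int64(263), np.int64(275), np.int64(236), np.int64(249)) [ 0.5219 -0.0983  0.07  ]
side b 301.9 254.4 142 (np.int64(296), np.int64(308), np.int64(248), np.int64(261)) [ 0.5466 -0.1744  0.07  ]
side o 204.4 214.3 187 (np.int64(195), np.int64(214), np.int64(206), np.int64(222)) [0.4589 0.0511 0.099 ]
side g 207.0 223.0 1 (np.int64(207), np.int64(207), np.int64(223), np.int64(223)) [0.4602 0.0459 0.074 ]
pitch 0.07998135769671703 green [0.47293497 0.05397453 0.07      ] yaw 0.3116305100851917h.py:12: RuntimeWarning: Mean of empty slice.
  m&=(h[...,1]>smin)&(h[...,2]>vmin);v,u=np.nonzero(m);return u.mean()+x0,v.mean()+y0,len(u),(u.min()+x0,u.max()+x0,v.min()+y0,v.max()+y0)
  ret = ret.dtype.type(ret / rcount)
```

View pics/crop1.png

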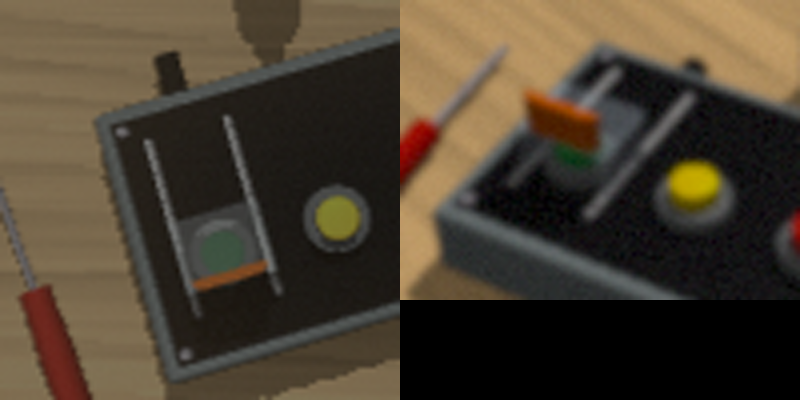

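jog_arm([
  {"turn":-0.121},
  {"turn":-0.121},
  {"turn":-0.121},
  {"turn":-0.121},
  {"turn":-0.121},
  {"turn":-0.12},
  {"delta_pos":[0,0.02,0]},
  {"delta_pos":[0,0.04,0]},
], fingers=0)

```text
schema error: expected keys delta_pos, turn
```

jog_arm([
  {"delta_pos":[0,0.04,0]},
  {"delta_pos":[0,0.04,0]},
  {"delta_pos":[0,0.04,0]},
  {"delta_pos":[0,0.04,0]},
  {"delta_pos":[0,0.04,0]},
  {"delta_pos":[0,0.04,0]},
  {"delta_pos":[0,0.04,0]},
  {"delta_pos":[0,0.04,0]},
])

```text
schema error: expected keys delta_pos, turn
```

jog_arm([
  {"delta_pos":[0,0,0],"turn":-0.121},
  {"delta_pos":[0,0,0],"turn":-0.121},
  {"delta_pos":[0,0,0],"turn":-0.121},
  {"delta_pos":[0,0,0],"turn":-0.121},
  {"delta_pos":[0,0,0],"turn":-0.121},
  {"delta_pos":[0,0,0],"turn":-0.12},
  {"delta_pos":[0,0.02,0],"turn":0},
  {"delta_pos":[0,0.04,0],"turn":0},
], fingers=0)

```text
time: 0.77
position: [0.2695, 0.5167, 0.2191]
tool_rot: [[0.951, 0.308, -0.0], [0.308, -0.951, -0.001], [-0.0, 0.001, -1.0]]
contact_force: [1.1, 0.9, 0.6]
finger_gap: -0.0001
grasp_force: 0.0
```

jog_arm([
  {"delta_pos":[0,0.04,0],"turn":0},
  {"delta_pos":[0,0.04,0],"turn":0},
  {"delta_pos":[0,0.04,0],"turn":0},
  {"delta_pos":[0,0.04,0],"turn":0},
  {"delta_pos":[0,0.04,0],"turn":0},
  {"delta_pos":[0,0.04,0],"turn":0},
  {"delta_pos":[0,0.04,0],"turn":0},
  {"delta_pos":[0,0.04,0],"turn":0},
])

```text
time: 1.43
position: [0.3676, 0.2081, 0.2207]
tool_rot: [[0.952, 0.306, -0.0], [0.306, -0.952, -0.0], [-0.0, -0.0, -1.0]]
contact_force: [1.3, 1.0, -0.7]
finger_gap: 0.0002
grasp_force: 0.0
```

jog_arm([
  {"delta_pos":[0,0.04,0],"turn":0},
  {"delta_pos":[0,0.04,0],"turn":0},
  {"delta_pos":[0,0.04,0],"turn":0},
  {"delta_pos":[0,0.03,0.01],"turn":0},
  {"delta_pos":[-0.002,0.02,0.02],"turn":0},
  {"delta_pos":[0,0.009,0.02],"turn":0},
  {"delta_pos":[0,0,0.01],"turn":0},
  {"delta_pos":[0,0,0],"turn":0},
])

```text
time: 2.1
position: [0.4186, 0.0375, 0.1583]
tool_rot: [[0.953, 0.303, -0.006], [0.303, -0.953, -0.002], [-0.006, 0.0, -1.0]]
contact_force: [-0.0, -0.2, -0.4]
finger_gap: -0.0002
grasp_force: 0.0
```

```bash
python3 - <<'E'
from h import *
s=env.read_state();P=s['position'];print(s['time'],P,s['contact_force'],s['joints'])
p,d=env.grab_frame("side")
print(proj("side",[P[0],P[1],P[2]-.017]),proj("side",[P[0],P[1],P[2]-.03]),proj("side",P))
u,v=proj("side",P).astype(int);c=p[v-60:v+60,u-80:u+80];print(u-80,v-60)
cv2.imwrite("pics/s2.png",cv2.resize(c,(800,600),interpolation=cv2.INTER_CUBIC))
E
```

```text
2.1 [0.41862593 0.03750289 0.15830269] [-0.04141635 -0.24597318 -0.37349852] [ 4.78721746e-01  9.88049192e-02 -5.53735322e-01 -1.01186270e-03
 -9.24496395e-01  1.40033405e+00]
[192.59417389 211.22643922] [193.14336918 215.67730632] [191.85857054 205.26485732]
111 145
```

View pics/s2.png

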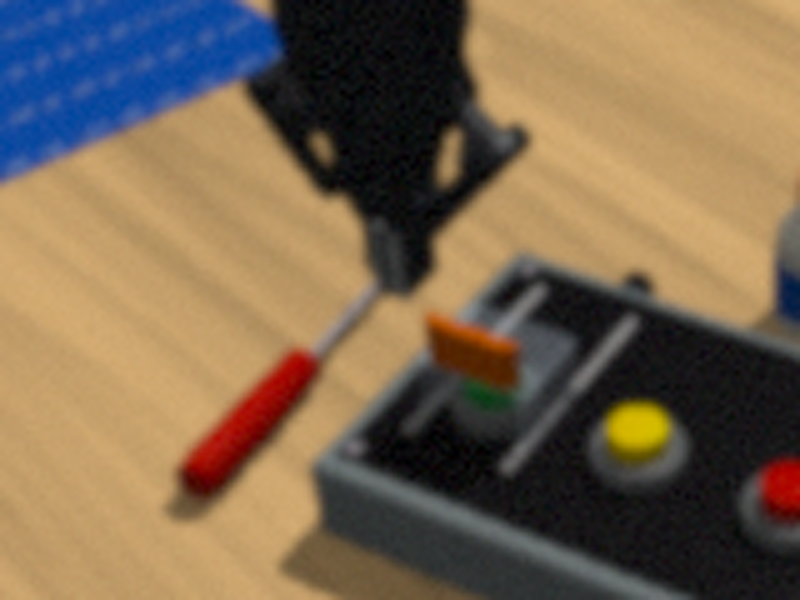

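The fingertips appear at crop (400,290), i.e. pixel (191,203), higher than the predicted row of 211. I'll check that with depth before lowering.

```bash
python3 - <<'E'
from h import *
s=env.read_state();P=s['position'];print(s['time'],P)
for n in("side","top"):
    p,d=env.grab_frame(n)
    c=env.calibration(n);K,R,t=[np.array(c[k],float) for k in("camera_matrix","R","t")];t=t.ravel()
    v,u=np.mgrid[:384,:512];q=np.stack([u,v,np.ones_like(u)],-1)@np.linalg.inv(K).T*d[...,None];W=(q-t)@R
    S=P+np.array([-.0,0,0])
    m=(d>0)&(np.hypot(W[...,0]-P[0],W[...,1]-P[1])<.04)&(W[...,2]>.09)
    Z=W[m];print(n,len(Z))
    if len(Z):
        o=np.argsort(Z[:,2]);print(Z[o][:12:2].round(3))
    if n=="side":
        print([ (vv,W[vv,191].round(3)) for vv in range(190,214,3)])
    else:
        for k in(proj(n,P),):print(k)
    np.save(n+"_p2.npy",p)
p=np.load("top_p2.npy")
cv2.imwrite("pics/t2.png",cv2.resize(p[180:300,190:350],(800,600),interpolation=cv2.INTER_CUBIC))
E
```

```text
2.15 [0.41975856 0.03829307 0.15981364]
side 3512
[[0.459 0.032 0.09 ]
 [0.449 0.061 0.09 ]
 [0.448 0.066 0.091]
 [0.452 0.052 0.092]
 [0.453 0.05  0.092]
 [0.455 0.038 0.092]]
[(190, array([0.411, 0.022, 0.212])), (193, array([0.414, 0.028, 0.199])), (196, array([0.415, 0.031, 0.19 ])), (199, array([0.413, 0.03 , 0.183])), (202, array([0.411, 0.028, 0.177])), (205, array([ 0.525,  0.205, -0.003])), (208, array([ 0.517,  0.194, -0.002])), (211, array([ 0.507,  0.182, -0.   ]))]
top 1966
[[ 0.435  0.002  0.517]
 [ 0.452  0.062  0.517]
 [ 0.43   0.076  0.517]
 [ 0.416 -0.     0.517]
 [ 0.383  0.051  0.518]
 [ 0.43   0.073  0.518]]
[261.37699277 263.87625253]
```

View pics/t2.png

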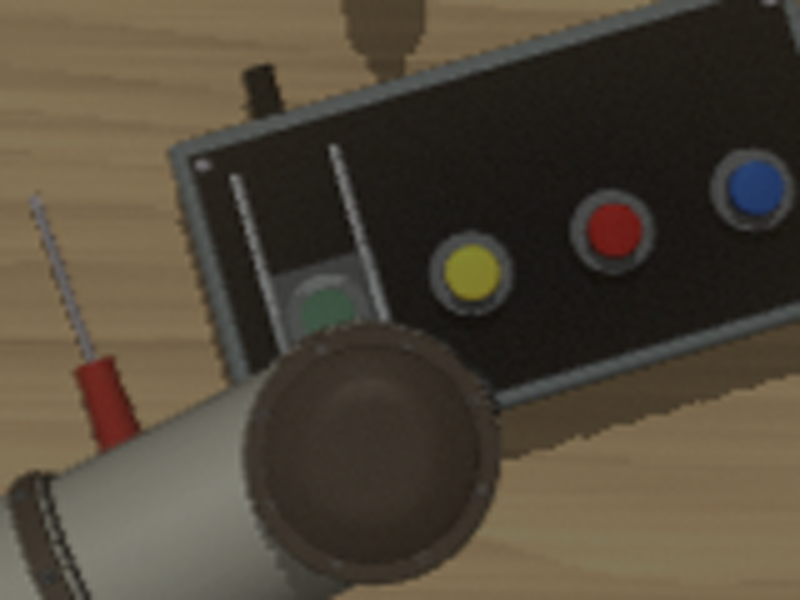

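Depth puts the visible tips near z = 0.175 with the TCP at 0.160. That disagrees with the stated 17 mm ahead, so I'll lower partway and compare the tips directly with the tab.

jog_arm([
  {"delta_pos":[0,0,0.015],"turn":0},
  {"delta_pos":[0,0,0.015],"turn":0},
  {"delta_pos":[0,0,0.008],"turn":0},
  {"delta_pos":[0,0,0],"turn":0},
  {"delta_pos":[0,0,0],"turn":0},
])

```text
time: 2.67
position: [0.421, 0.0395, 0.1234]
tool_rot: [[0.952, 0.306, 0.001], [0.306, -0.952, -0.0], [0.001, 0.0, -1.0]]
contact_force: [-0.1, -0.0, 0.3]
finger_gap: -0.0002
grasp_force: 0.0
```

```bash
cat > look.py <<'E'
import sys
from h import *
s=env.read_state();P=s['position'];print(s['time'],P,s['contact_force'],s['finger_gap'])
p,d=env.grab_frame("side")
c=env.calibration("side");K,R,t=[np.array(c[k],float) for k in("camera_matrix","R","t")];t=t.ravel()
print("cam",(-R.T@t).round(3))
v,u=np.mgrid[:384,:512];q=np.stack([u,v,np.ones_like(u)],-1)@np.linalg.inv(K).T*d[...,None];W=(q-t)@R
for col in (188,191,194,197):
    print(col,[(vv,*W[vv,col].round(3).tolist()) for vv in range(202,226,2)])
print("proj tcp",proj("side",P),"tip",proj("side",P-[0,0,.017]))
cv2.imwrite(f"pics/{sys.argv[1]}.png",cv2.resize(p[150:270,130:290],(800,600),interpolation=cv2.INTER_CUBIC))
E
python3 look.py s3
```

```text
2.6667 [0.42096798 0.03946917 0.12335902] [-0.13268525 -0.01037021  0.29211181] -0.0001682424815049022
cam [ 0.091 -0.466  0.648]
188 [(202, 0.411, 0.04, 0.17), (204, 0.409, 0.037, 0.167), (206, 0.41, 0.039, 0.161), (208, 0.408, 0.037, 0.157), (210, 0.408, 0.038, 0.151), (212, 0.408, 0.039, 0.144), (214, 0.408, 0.04, 0.138), (216, 0.49, 0.173, -0.002), (218, 0.484, 0.165, -0.001), (220, 0.478, 0.157, 0.0), (222, 0.445, 0.104, 0.049), (224, 0.441, 0.099, 0.048)]
191 [(202, 0.41, 0.026, 0.179), (204, 0.411, 0.028, 0.172), (206, 0.412, 0.03, 0.165), (208, 0.412, 0.031, 0.158), (210, 0.411, 0.032, 0.153), (212, 0.41, 0.031, 0.148), (214, 0.41, 0.032, 0.142), (216, 0.496, 0.168, -0.003), (218, 0.491, 0.16, -0.002), (220, 0.455, 0.105, 0.049), (222, 0.449, 0.098, 0.05), (224, 0.445, 0.092, 0.05)]
194 [(202, 0.416, 0.024, 0.177), (204, 0.417, 0.026, 0.17), (206, 0.416, 0.026, 0.164), (208, 0.416, 0.027, 0.158), (210, 0.416, 0.027, 0.153), (212, 0.416, 0.028, 0.147), (214, 0.415, 0.028, 0.141), (216, 0.446, 0.077, 0.085), (218, 0.445, 0.075, 0.081), (220, 0.444, 0.076, 0.075), (222, 0.444, 0.077, 0.067), (224, 0.449, 0.085, 0.052)]
197 [(202, 0.415, 0.011, 0.185), (204, 0.415, 0.013, 0.178), (206, 0.424, 0.026, 0.16), (208, 0.423, 0.026, 0.155), (210, 0.426, 0.03, 0.145), (212, 0.423, 0.027, 0.143), (214, 0.447, 0.064, 0.099), (216, 0.449, 0.068, 0.09), (218, 0.448, 0.067, 0.084), (220, 0.453, 0.076, 0.069), (222, 0.453, 0.076, 0.062), (224, 0.451, 0.075, 0.058)]
proj tcp [193.6458586  216.43638342] tip [194.33584555 222.07185978]
```

View pics/s3.png

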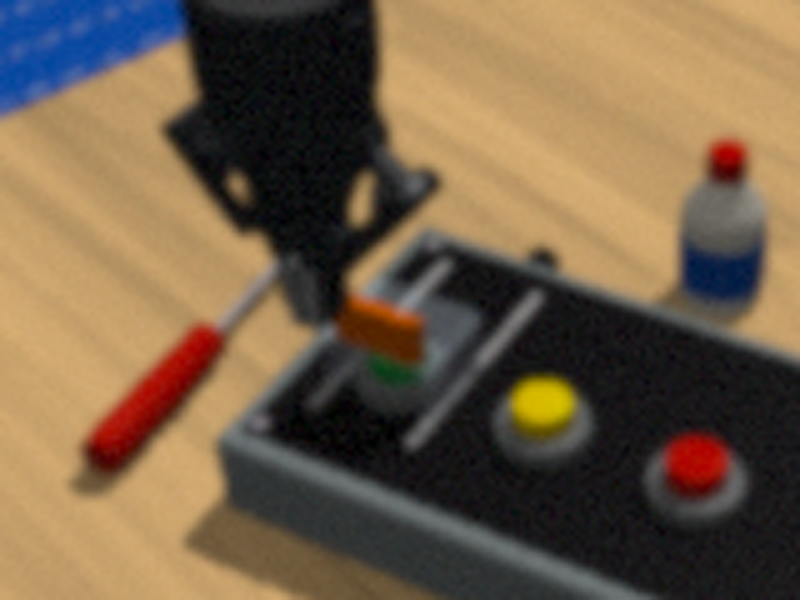

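The image shows the tip at about (192,214), with its underside near z = 0.14 and the TCP at 0.123. The visible tips are therefore about 15 mm behind the TCP. I'll go to TCP z 0.083, which clears everything on either reading, and look again.

jog_arm([
  {"delta_pos":[0,0,0.015],"turn":0},
  {"delta_pos":[0,0,0.015],"turn":0},
  {"delta_pos":[0,0,0.01],"turn":0},
  {"delta_pos":[0.005,0,0],"turn":0},
  {"delta_pos":[0.005,0,0],"turn":0},
  {"delta_pos":[0,0,0],"turn":0},
  {"delta_pos":[0,0,0],"turn":0},
])

```text
time: 3.3
position: [0.4314, 0.0427, 0.0838]
tool_rot: [[0.952, 0.305, 0.002], [0.305, -0.952, 0.001], [0.003, -0.0, -1.0]]
contact_force: [0.7, -0.2, -0.2]
finger_gap: -0.0003
grasp_force: 0.0
```

```bash
python3 look.py s4 | grep -v '^1[89]'
```

```text
3.3 [0.43139548 0.04269006 0.08382326] [ 0.65275799 -0.15382781 -0.17786622] -0.00033674356761293975
cam [ 0.091 -0.466  0.648]
proj tcp [197.94332923 226.44974726] tip [198.55231328 231.74088819]
```

View pics/s4.png

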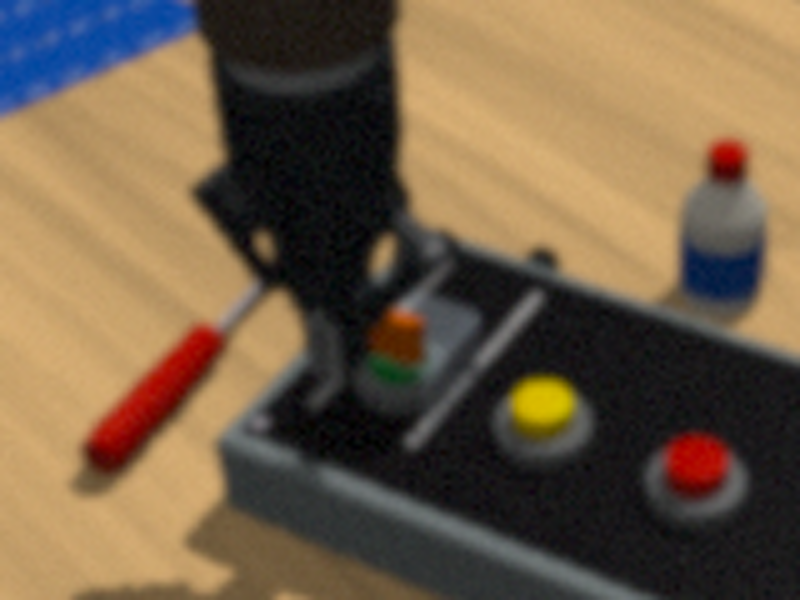

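The tip is now around pixel (199,224), in front of the orange tab and overlapping its height. I'll advance gently.

jog_arm([
  {"delta_pos":[0.005,0,0],"turn":0},
  {"delta_pos":[0.005,0,0],"turn":0},
  {"delta_pos":[0.004,0,0],"turn":0},
  {"delta_pos":[0.004,0,0],"turn":0},
  {"delta_pos":[0.004,0,0],"turn":0},
  {"delta_pos":[0,0,0],"turn":0},
])

```text
time: 3.85
position: [0.4518, 0.049, 0.0827]
tool_rot: [[0.952, 0.305, 0.0], [0.305, -0.952, -0.0], [0.0, 0.0, -1.0]]
contact_force: [0.3, 0.3, -0.1]
finger_gap: -0.0002
grasp_force: 0.0
```

```bash
python3 look.py s5 | grep -v '^1[89]'; python3 -c "
from h import *
s=env.read_state();print(s['wrist_torque'],s['contact_force'])"
```

```text
3.85 [0.45177378 0.04902362 0.08269046] [ 0.34838795  0.25197145 -0.05770192] -0.00022822117306251446
cam [ 0.091 -0.466  0.648]
proj tcp [203.14116466 221.3435957 ] tip [203.67434457 226.60004436]
[ 0.01330311 -0.03137904 -0.02949078] [-0.94721954  0.32148537  0.05741396]
```

View pics/s5.png

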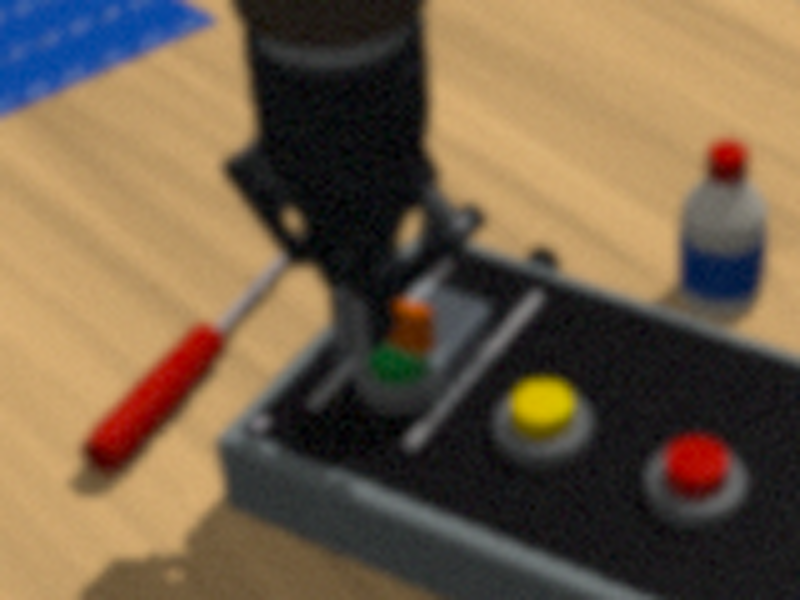

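The guard is moving: the orange tab went from crop (395,335) to (410,325), more green shows, and the tip is above the cap. I'll keep pushing.

jog_arm([
  {"delta_pos":[0.006,0,0],"turn":0},
  {"delta_pos":[0.006,0,0],"turn":0},
  {"delta_pos":[0.006,0,0],"turn":0},
  {"delta_pos":[0.006,0,0],"turn":0},
  {"delta_pos":[0.006,0,0],"turn":0},
  {"delta_pos":[0.006,0,0],"turn":0},
  {"delta_pos":[0.004,0,0],"turn":0},
  {"delta_pos":[0,0,0],"turn":0},
])

```text
time: 4.57
position: [0.4905, 0.0616, 0.0829]
tool_rot: [[0.952, 0.305, 0.001], [0.305, -0.952, 0.0], [0.001, 0.0, -1.0]]
contact_force: [0.6, -0.6, -0.2]
finger_gap: -0.0
grasp_force: 0.0
```

jog_arm([
  {"delta_pos":[0.002,0,0],"turn":0},
  {"delta_pos":[0.002,0,0],"turn":0},
  {"delta_pos":[0,0,0],"turn":0},
])

```text
time: 4.82
position: [0.4933, 0.0625, 0.0829]
tool_rot: [[0.952, 0.305, 0.001], [0.305, -0.952, 0.0], [0.001, -0.0, -1.0]]
contact_force: [-0.7, -0.3, -0.1]
finger_gap: -0.0001
grasp_force: 0.2
```

jog_arm([
  {"delta_pos":[0.001,0,0],"turn":0},
  {"delta_pos":[0.001,0,0],"turn":0},
  {"delta_pos":[0,0,0],"turn":0},
])

```text
time: 5.07
position: [0.495, 0.063, 0.0829]
tool_rot: [[0.952, 0.305, 0.0], [0.305, -0.952, 0.0], [0.0, -0.0, -1.0]]
contact_force: [-0.9, -0.4, 0.1]
finger_gap: 0.0003
grasp_force: 0.5
```

jog_arm([
  {"delta_pos":[0.001,0,0],"turn":0},
  {"delta_pos":[0.001,0,0],"turn":0},
  {"delta_pos":[0,0,0],"turn":0},
])

```text
time: 5.32
position: [0.4957, 0.063, 0.0827]
tool_rot: [[0.952, 0.305, -0.003], [0.305, -0.952, -0.001], [-0.003, 0.0, -1.0]]
contact_force: [-5.3, -0.7, 4.4]
finger_gap: 0.0004
grasp_force: 2.4
```

The force has risen to 5 N, so the guard is at its stop. I'll back off over the button and look.

jog_arm([
  {"delta_pos":[-0.007,0,0],"turn":0},
  {"delta_pos":[-0.007,0,0],"turn":0},
  {"delta_pos":[-0.007,0.001,0],"turn":0},
  {"delta_pos":[-0.007,0.001,0],"turn":0},
  {"delta_pos":[0,0,0],"turn":0},
  {"delta_pos":[0,0,0],"turn":0},
])

```text
time: 5.82
position: [0.4706, 0.0529, 0.0831]
tool_rot: [[0.952, 0.305, 0.001], [0.305, -0.952, 0.0], [0.001, 0.0, -1.0]]
contact_force: [0.4, -0.4, 0.9]
finger_gap: 0.0005
grasp_force: 0.0
```

```bash
python3 look.py s6 | grep -v '^1[89]'
```

```text
5.8167 [0.47062152 0.05290297 0.08310139] [ 0.43215145 -0.44633585  0.8595813 ] 0.0005188709801104093
cam [ 0.091 -0.466  0.648]
proj tcp [208.26346631 216.72553606] tip [208.72622236 221.96185333]
```

View pics/s6.png

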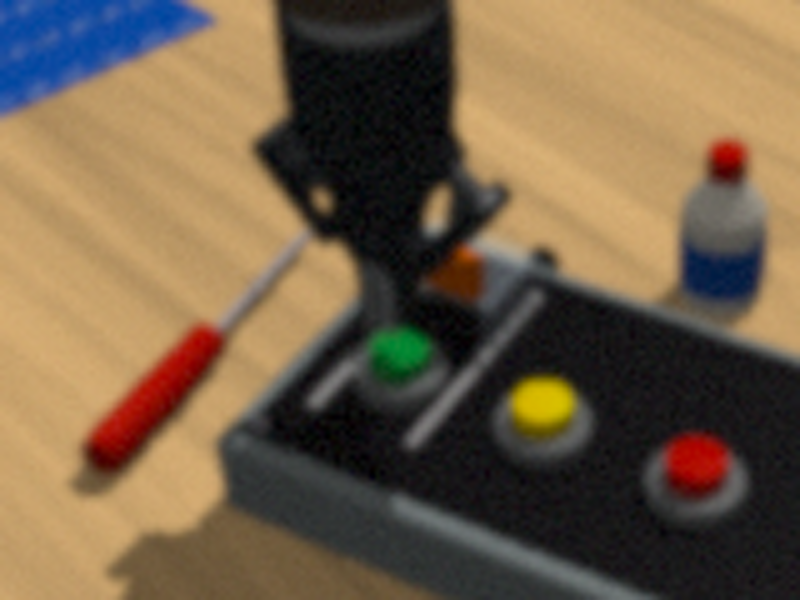

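The guard is fully back with the tab near crop (462,270), and the tip hovers just over the green cap at (400,350). I'll shift 8 mm forward so the gripper body stays clear of the tab, then descend gently.

jog_arm([
  {"delta_pos":[-0.008,0,0],"turn":0},
  {"delta_pos":[0,0,0.006],"turn":0},
  {"delta_pos":[0,0,0.006],"turn":0},
  {"delta_pos":[0,0,0.005],"turn":0},
  {"delta_pos":[0,0,0],"turn":0},
  {"delta_pos":[0,0,0],"turn":0},
])

```text
time: 6.37
position: [0.4629, 0.0505, 0.0652]
tool_rot: [[0.952, 0.305, -0.001], [0.305, -0.952, -0.001], [-0.001, 0.0, -1.0]]
contact_force: [-0.8, -0.0, 0.6]
finger_gap: 0.0
grasp_force: 0.0
```

jog_arm([
  {"delta_pos":[0,0,0.002],"turn":0},
  {"delta_pos":[0,0,0.002],"turn":0},
  {"delta_pos":[0,0,0],"turn":0},
  {"delta_pos":[0,0,0],"turn":0},
])

```text
time: 6.7
position: [0.4635, 0.0508, 0.0621]
tool_rot: [[0.952, 0.305, 0.001], [0.305, -0.952, 0.0], [0.001, 0.0, -1.0]]
contact_force: [0.1, -0.4, 2.1]
finger_gap: 0.0
grasp_force: 1.0
```

jog_arm([
  {"delta_pos":[0,0,0.002],"turn":0},
  {"delta_pos":[0,0,0.002],"turn":0},
  {"delta_pos":[0,0,0],"turn":0},
  {"delta_pos":[0,0,0],"turn":0},
])

```text
time: 7.03
position: [0.4635, 0.0508, 0.058]
tool_rot: [[0.952, 0.305, 0.001], [0.305, -0.952, 0.0], [0.001, 0.0, -1.0]]
contact_force: [1.0, 0.5, 3.4]
finger_gap: -0.0
grasp_force: 1.9
```

jog_arm([
  {"delta_pos":[0,0,0.0015],"turn":0},
  {"delta_pos":[0,0,0.0015],"turn":0},
  {"delta_pos":[0,0,0],"turn":0},
])

```text
time: 7.28
position: [0.4636, 0.0507, 0.0555]
tool_rot: [[0.952, 0.306, 0.001], [0.306, -0.952, 0.0], [0.001, 0.0, -1.0]]
contact_force: [-1.4, 0.6, 7.5]
finger_gap: 0.0001
grasp_force: 4.2
```

jog_arm([
  {"delta_pos":[0,0,0.001],"turn":0},
  {"delta_pos":[0,0,0],"turn":0},
  {"delta_pos":[0,0,0],"turn":0},
])

```text
time: 7.53
position: [0.4636, 0.0507, 0.0553]
tool_rot: [[0.952, 0.306, 0.001], [0.306, -0.952, -0.0], [0.001, 0.0, -1.0]]
contact_force: [-3.7, 0.0, 15.9]
finger_gap: -0.0001
grasp_force: 7.8
```

The button has bottomed out at 16 N, under the 25 N limit. I'll withdraw straight up.

jog_arm([
  {"delta_pos":[0,0,-0.006],"turn":0},
  {"delta_pos":[0,0,-0.01],"turn":0},
  {"delta_pos":[0,0,-0.02],"turn":0},
  {"delta_pos":[-0.01,0,-0.03],"turn":0},
  {"delta_pos":[-0.02,0,-0.03],"turn":0},
  {"delta_pos":[-0.03,0,-0.03],"turn":0},
  {"delta_pos":[-0.03,0,-0.02],"turn":0},
  {"delta_pos":[0,0,0],"turn":0},
])

```text
time: 8.2
position: [0.375, 0.0222, 0.2022]
tool_rot: [[0.952, 0.305, 0.004], [0.305, -0.952, 0.003], [0.005, -0.002, -1.0]]
contact_force: [0.5, -0.0, 0.2]
finger_gap: 0.0001
grasp_force: 0.0
```

```bash
python3 look.py s7 | grep -v '^1[89]'
```

```text
8.2 [0.3750436  0.02221098 0.20221613] [ 0.53223469 -0.00934594  0.23210663] 0.00010817657055096901
cam [ 0.091 -0.466  0.648]
proj tcp [176.93143927 201.61259988] tip [177.94846647 208.12980677]
```

View pics/s7.png

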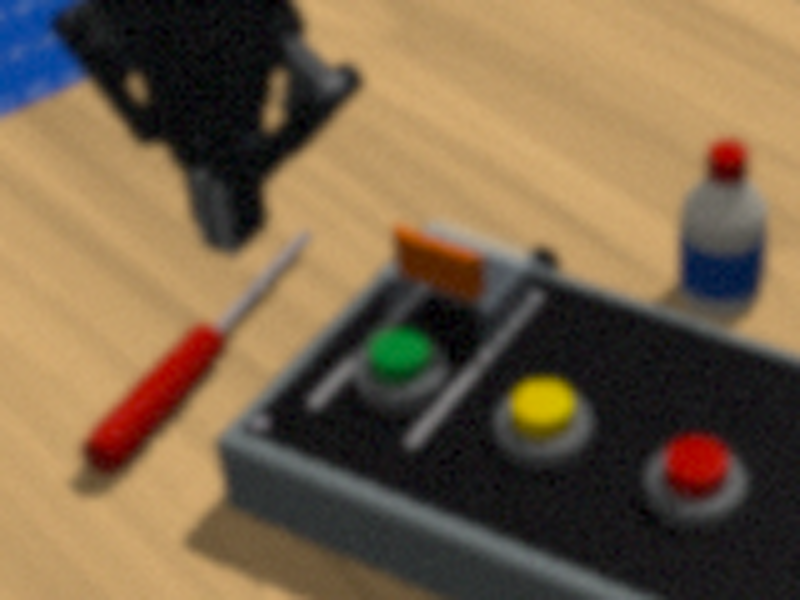

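The guard is fully back with its tab at crop (440,265). The green cap is up at (400,350), the arm is clear, and the screwdriver and glue bottle haven't moved.

```bash
python3 -c "
from rig import env
print(env.close_job())"
```

```text
the job is handed in; nothing more can be done
None
```

The job is handed in after about 8 s of the 38 s allowed: the guard is fully back, the green button was pressed right in (16 N at most in the readings, limit 25 N) and is back up, and the arm is clear; `close_job()` returned no verdict.

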